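# Unlock the detergent box and hold its lid open

### The job

The detergent box is locked: draw the pin with the red tab sideways out of its two eyes, the lid still shut, and lay it in the shallow grey tray, wholly inside and let go. Then lift the yellow lid by its black handle to 40 degrees open and hold it there for the attendant to restock: it falls shut if released, so finish while still holding it steady with the gripper. Leave the other things on the table where they stand.

Things in the scene. Friction and masses are not known exactly. Their poses are not given: they have to be found in the camera images.
- box: blue steel detergent box fixed to the table, 200 x 200 x 100 tall, 108 with its lid shut. Origin: centre of its underside; its front faces its own -x (towards the robot), +y is to the left seen from the robot, z up. Two steel eyes before its front hold a locking pin across a steel tongue of the lid, which keeps the lid from rising
- eye_left (a point): middle of the opening of the left eye, a square steel loop 10 thick along the box's y with an opening 13 x 13, fixed to the box at box x = -125, y = +35, z = 115.5; its top is at z = 127. The right eye is alike, at y = -35
- lid (a joint): hinge of the yellow lid (200 x 200 x 8, about 0.45 kg), in rad: 0 shut, grows as the front edge rises (40 degrees = 0.698), stop at 1.3. A free hinge, no spring or catch: the lid falls shut when released. Hinge line: the box's far top rim (box x = +100, z = 100, parallel to the box's y)
- lid_handle (a point): middle of the black round handle bar on the lid: 10 thick, 110 long along the box's y, on two end posts; 40 above the lid's top (48 above the hinge line's level when shut), 140 to the front of the hinge line. It can turn between pads that pinch it across its length, so the gripper may keep pointing down as the lid rises. Its axes turn with the lid
- lid_hinge (a point): middle of the lid's hinge line; its y axis is the hinge axis; the point turns with the lid (x from front to hinge, z out of the lid's top)
- pin: loose locking pin, about 0.12 kg: square steel bar 9 x 9, an upright red tab 30 (x) x 12 (y) x 50 (z) at one end. Origin: centre of the tab's underside, level with the bar's; the bar runs to y = -160. It starts through both eyes along the box's y, the tab at about box x = -125, y = +100, z = 109, and slides out only to the box's +y; after about 120 mm its tail is clear of both eyes
- pin_tail (a point): free end of the pin's bar, 158 from the tab's middle, on the bar's axis
- tray: shallow grey open tray fixed to the table, outside 170 (x) x 240 (y) x 25 tall, walls and floor 5 thick. Origin: centre of its underside. It stands left or right of the box
- peg_basket: white open basket with clothes pegs, fixed, outside 150 x 200 x 60 tall, on the other side of the box. Origin: centre of its underside
- softener: blue softener bottle, 72 dia x 200 tall, white cap, loose; origin at the middle of its underside. To be left alone
- stain_spray: red spray can, 56 dia x 170 tall, loose; origin at the middle of its underside. To be left alone
- booster_jar: white jar with orange cap, 90 dia x 110 tall, loose; origin at the middle of its underside. To be left alone
- scoop_cup: yellow plastic cup, 72 dia x 75 tall, loose; origin at the middle of its underside. To be left alone
- lint_brush: hand brush lying flat, 200 long, 42 wide, 20 thick, loose; origin at the underside of its middle. To be left alone
- token_dish: white bowl, 100 dia x 30 tall, loose; origin at the middle of its underside. To be left alone

How it is judged:
By the outcome, as a careful person would: the job done as asked, in the order asked, and still so for the second after the job is handed in, while the arm keeps its last pose, push and grip.
It also fails if it takes over 61 s, if anything falls off the work surface, if the arm or the gripper's body presses on something with over 40 N, if the wrist force passes 120 N, or if a joint passes its speed limit or range.

### The arm

A 6-joint arm with a two-finger parallel gripper is mounted at the origin on the work surface. World frame = base frame: x ahead of the robot, y to its left, z up, the work surface at z = 0. Lengths are in m, angles in rad, forces in N, time in s.
With the tool pointing down it reaches from about 0.35 to 0.975 m from the base axis. Payload 4.9 kg.
Tool frame: the origin (TCP) lies midway between the tips of the shut fingers; the grasp point (between the pads) lies 19 mm behind it; z points along the fingers, y is the line along which they close (so a half turn about z gives the same grasp; the last joint's range is limited). The gripper opens to 85 mm and grips with 20 to 120 N. Pads are 22 mm wide; open, the fingers measure 114 mm over their backs; the gripper's body (76 mm by 85 mm) begins 54 mm behind the grasp point. The pads swing forward as they close: fully open they stand 13 mm farther back than shut.
Start: joints at [-1.297, 0.053, 1.613, -0, 1.476, -0.119], TCP at [0.239, -0.577, 0.231] pointing down, gripper open.
Joint ranges: [-3.01, 3.01], [-1.01, 2.22], [0.06, 2.58], [-1.02, 4.17], [0.09, 2.62], [-3.14, 3.14]. Speed limits (rad/s): [2.57, 2.57, 3.14, 3.14, 3.14, 3.14].

### API

Orientations are given as a unit quaternion [w, x, y, z].
In Python, from plant import manip gives the robot as it stands.
- The arm moves only by the tool inch_along, called after "Request:" as a command line: name --pt "numbers of a row" for each row, then --argument value for the rest. Schema: {"type":"object","properties":{"moves":{"type":"array","items":{"type":"array","items":{"type":"number"},"minItems":7,"maxItems":7},"minItems":1,"maxItems":5},"only":{"type":"string"},"quiet":{"type":"boolean"},"lines":{"type":"string"}},"required":["moves"],"additionalProperties":false}. moves is a list of rows, 1 to 5 of them, each of 7 numbers: the opening from 0.0 (shut) to 1.0 (fully open), then dx, dy, dz in shares of the most that a row can go, 1 being 62.5 mm, then a rotation vector rx, ry, rz in rad; each row shifts and turns the commanded pose from where the row before left it, along the tool's axes as they then stand; what a row does not reach is not made up. A row lasts 1/8 s, in which the tool goes at most 0.0625 m and 0.188 rad, less where a joint would pass 70% of its speed; a pose out of reach is approached as far as the arm can. The fingers move at their own pace and stop on an object; the grip force is fixed at half the most. Time passes only in rows, so rows that do not move let the fingers close. The tool returns the time, the measured TCP pose, the force, the opening and the grip force at its end. only (a regular expression) keeps the lines of the reply that match it, lines (a string "A,B") keeps lines A to B, and quiet returns only ok. Input that does not fit is refused with a message, and nothing moves.
- manip.state(): the state, without advancing time (a new reading comes with each control period).
- manip.grab_frame(name): name is "side" or "top" or "wrist"; returns the picture (420x560x3 uint8, red, green, blue); there is no depth.
- manip.camera_params(name): a dict with "intrinsics" (3x3 intrinsics, pixels), "xyz" and "orientation" of the camera in the world. Camera axes: x right, y down, z forward; pixel columns grow to the right and rows downward; lengths in m; the calibration is good to about 2 mm. A picture is of the moment at which its call begins: read the wrist's pose just before it. camera_params takes no time and is no camera call; for the wrist camera it gives the pose at the moment of the call.
- manip.job_done(): hands the job in; it is judged then, once.
The state is a dict: "time": time; "joint_pos": joint angles; "joint_vel": joint speeds; "joint_efforts": joint torques, N m; "tool_pos": TCP position; "tool_rot": TCP orientation; "contact_force": force on the tool from outside, world axes, zero at the start; "ft_torque": the same for the moment, N m; "gripper_width": opening from 0.0 (shut) to 1.0 (fully open); "grasp_force": force on a finger pad.
Only numpy, scipy, OpenCV 4.12 (cv2) and the standard library are available. Lean on these libraries where they do the work, as an engineer would, in place of code of your own. Each camera call takes 0.05 s, during which the arm holds its last target. There are 200 camera calls.

## Working session

There is one attempt and no reset: what is moved stays moved. The work goes in short steps, Python scripts to look and compute and a tool call to move; the robot and the scene stay as the last step left them, time stands still between calls to the robot, and variables do not carry over. Pictures are saved under pics/ and viewed, at most 10 in all, crops included, and the job is handed in when it is done.

```bash
ls; mkdir -p pics; python3 - <<'E'
from plant import manip
import cv2
for n in("side","top"):
    f=manip.grab_frame(n); cv2.imwrite(f"pics/{n}0.png",f[:,:,::-1]); print(n,manip.camera_params(n))
print(manip.state())
E
```

```text
pics
plant.py
side {'intrinsics': array([[479.8472845 ,   0.        , 285.33236425],
       [  0.        , 479.8472845 , 207.9176492 ],
       [  0.        ,   0.        ,   1.        ]]), 'xyz': array([0.52262971, 1.07740847, 1.04626103]), 'orientation': array([ 0.02361271, -0.03728598,  0.90856349, -0.41540893])}
top {'intrinsics': array([[500.57242498,   0.        , 273.44728537],
       [  0.        , 500.57242498, 209.06250539],
       [  0.        ,   0.        ,   1.        ]]), 'xyz': array([ 0.43495785, -0.01837045,  1.61853978]), 'orientation': array([-0.04776229,  0.713317  , -0.69847946,  0.03200101])}
{'time': 0.1, 'joint_pos': array([-1.29698340e+00,  5.33305721e-02,  1.61415486e+00,  2.48895181e-05,
        1.47599049e+00, -1.19010371e-01]), 'joint_vel': array([ 0.00156765, -0.0007432 , -0.00301213, -0.00026427,  0.00187094,
        0.00172771]), 'joint_efforts': array([-3.38805012e-05, -3.94898343e+01, -3.71366286e+01, -1.36406470e-04,
        3.86374086e-03,  2.75619101e-06]), 'tool_pos': array([ 0.23909735, -0.57685218,  0.23016241]), 'tool_rot': array([-9.39772399e-04,  9.80772959e-01,  1.95149982e-01, -6.04602332e-05]), 'contact_force': array([ 0.06106019, -0.4311758 ,  0.84536621]), 'ft_torque': array([-0.04821668,  0.01143725, -0.0404654 ]), 'grasp_force': 0.0, 'gripper_width': 0.9973900847224412}
```
View pics/top0.png

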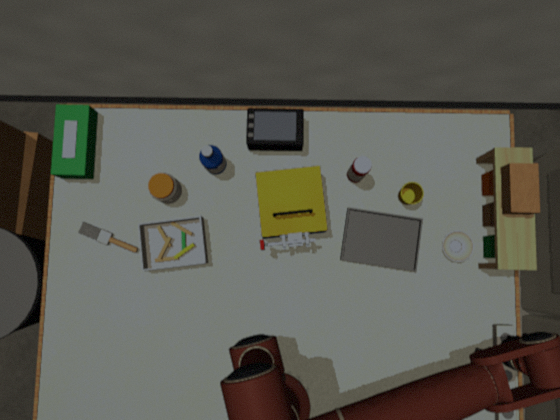

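View pics/side0.png

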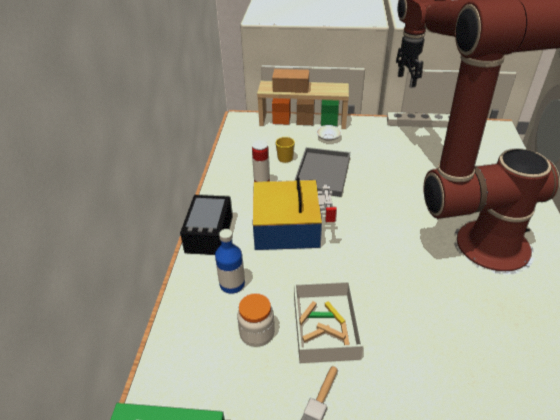

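The top view shows the box at about (291,203) with its handle at (293,213). The red tab is at (263,244), the tray at (381,240) on the right, and the basket on the left. Next I'll look at enlarged crops.

```bash
python3 - <<'E'
import cv2,numpy as np
a=cv2.imread("pics/top0.png")[150:280,245:435]
b=cv2.imread("pics/side0.png")[140:260,240:360]
cv2.imwrite("pics/topc.png",cv2.resize(a,None,fx=4,fy=4,interpolation=cv2.INTER_CUBIC))
cv2.imwrite("pics/sidec.png",cv2.resize(b,None,fx=5,fy=5,interpolation=cv2.INTER_CUBIC))
E
cat > h.py <<'E'
import numpy as np
from scipy.spatial.transform import Rotation as R
def rot(q): return R.from_quat([q[1],q[2],q[3],q[0]])
def ray(c,p):
    d=np.linalg.inv(c["intrinsics"])@[p[0],p[1],1]
    return np.array(c["xyz"]),rot(c["orientation"]).apply(d)
def atz(c,p,z):
    o,d=ray(c,p); return o+d*(z-o[2])/d[2]
def tri(L):
    A=0;b=0
    for c,p in L:
        o,d=ray(c,p); d=d/np.linalg.norm(d); M=np.eye(3)-np.outer(d,d); A=A+M; b=b+M@o
    x=np.linalg.solve(A,b)
    return x,[np.round(1000*np.linalg.norm(np.cross(x-ray(c,p)[0],ray(c,p)[1]/np.linalg.norm(ray(c,p)[1]))),1) for c,p in L]
def proj(c,X):
    v=rot(c["orientation"]).inv().apply(np.array(X)-c["xyz"]); v=v@np.array(c["intrinsics"]).T
    return v[...,:2]/v[...,2:]
E
```

View pics/topc.png

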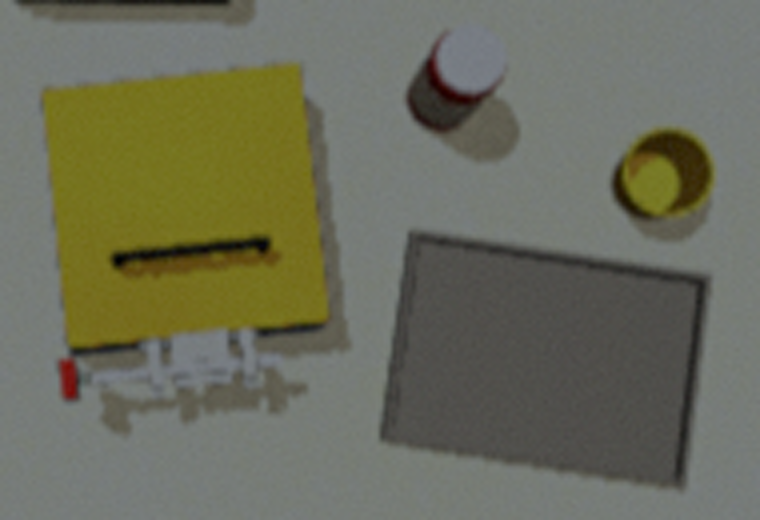

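View pics/sidec.png

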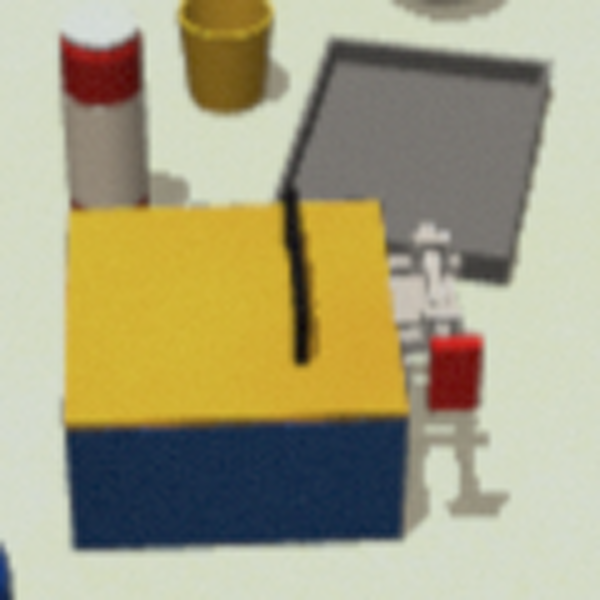

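```bash
cat > m.py <<'E'
from h import *
from plant import manip
T=manip.camera_params("top");S=manip.camera_params("side")
t=lambda u,v:((u+.5)/4-.5+245,(v+.5)/4-.5+150)
s=lambda u,v:((u+.5)/5-.5+240,(v+.5)/5-.5+140)
P=dict(c1=(t(43,90),s(65,423)),c2=(t(300,65),s(70,205)),c3=(t(328,322),s(380,202)),c4=(t(68,345),s(405,415)),
 tab=(t(69,379),s(456,341)),hl=(t(117,260),s(302,360)),hr=(t(266,244),s(289,192)),
 tr1=(t(410,233),s(333,40)),tr3=(t(684,487),None),tr2=(t(708,277),s(548,63)),tr4=(t(381,440),s(510,283)))
for k,(a,b) in P.items():
    if b: x,r=tri([(T,a),(S,b)]); print(k,x.round(4),r)
c=np.array([atz(T,P[k][0],.108)[:2] for k in("c1","c2","c3","c4")]);print("box@.108",c.round(4).tolist(),c.mean(0))
e=(c[0]+c[1]-c[2]-c[3])/2; f=(c[0]+c[3]-c[1]-c[2])/2; print(np.linalg.norm(e),np.linalg.norm(f),np.arctan2(e[1],e[0]),np.arctan2(-f[0],f[1]))
c=np.array([atz(T,P[k][0],.025)[:2] for k in("tr1","tr2","tr3","tr4")]);print("tray",c.mean(0))
e=(c[0]+c[1]-c[2]-c[3])/2; f=(c[0]+c[3]-c[1]-c[2])/2; print(np.linalg.norm(e),np.linalg.norm(f),np.arctan2(e[1],e[0]),np.arctan2(-f[0],f[1]))
print("tab@.159",atz(T,P["tab"][0],.159),"h",atz(T,P["hl"][0],.148),atz(T,P["hr"][0],.148))
E
python3 m.py
```

```text
c1 [0.7175 0.0752 0.1083] [np.float64(1.1), np.float64(1.1)]
c2 [ 0.7403 -0.1207  0.1147] [np.float64(0.0), np.float64(0.0)]
c3 [ 0.5444 -0.1444  0.1099] [np.float64(0.5), np.float64(0.5)]
c4 [0.5226 0.0513 0.106 ] [np.float64(1.1), np.float64(1.1)]
tab [0.4954 0.0474 0.1608] [np.float64(0.4), np.float64(0.4)]
hl [0.5859 0.0155 0.1132] [np.float64(2.4), np.float64(2.4)]
hr [ 0.5987 -0.0948  0.1525] [np.float64(0.3), np.float64(0.3)]
tr1 [ 0.5904 -0.1937  0.2008] [np.float64(12.4), np.float64(12.4)]
tr2 [ 0.5089 -0.4298  0.0487] [np.float64(82.6), np.float64(82.6)]
tr4 [ 0.4567 -0.1962  0.0059] [np.float64(2.3), np.float64(2.3)]
box@.108 [[0.7187, 0.0752], [0.7417, -0.1212], [0.5451, -0.1446], [0.5236, 0.0512]] [ 0.63226997 -0.03484127]
0.19725334769777625 0.19731050974490644 0.12053630146096005 0.11290928043325943
tray [ 0.52566661 -0.32362191]
0.16691639866583582 0.23889967848721036 -0.12752663351541596 -0.13022286825169221
tab@.159 [0.49588847 0.04747599 0.159     ] h [0.58480519 0.0146908  0.148     ] [ 0.5988745 -0.094991   0.148    ]
```

The box is at (0.632,-0.035) with yaw 0.117, and the tab is at (0.4955,0.0475) with its top at z 0.16. The tray is at (0.526,-0.324) with yaw -0.129. Heights and sizes match the text, so I'll move above the tab.

Units first: shifts go in shares of 62.5 mm. So -0.0492 m is -0.7872, 0.0273 m is 0.4368.

```bash
cat > d.py <<'E'
# delta to target x y z psi in tool axes
import sys; from h import *; from plant import manip
s=manip.state(); x,y,z,psi=map(float,sys.argv[1:5])
r=rot(s["tool_rot"]); G=R.from_matrix([[np.cos(psi),np.sin(psi),0],[np.sin(psi),-np.cos(psi),0],[0,0,-1]])
print("t",s["time"],"pos",s["tool_pos"].round(4),"w",round(s["gripper_width"],3),"gf",round(s["grasp_force"],1),"F",s["contact_force"].round(1))
d=np.array([x,y,z])-s["tool_pos"]
print("rotvec",(r.inv()*G).as_rotvec().round(4),"d now",r.inv().apply(d).round(4),"d in goal",G.inv().apply(d).round(4))
E
```

Request:
inch_along --pt "1 0 0 0 0 0 0.138" --pt "1 0 0 0 0 0 0.138" --pt "1 0.4368 -0.7872 0 0 0 0" --pt "1 0.4368 -0.7872 0 0 0 0" --pt "1 0.4368 -0.7872 0 0 0 0"

```text
time: 0.72
tool_pos: [0.3036, -0.4195, 0.2306]
tool_rot: [-0.001, 0.998, 0.058, -0.0]
contact_force: [0.6, -0.3, -0.1]
gripper_width: 1.001
grasp_force: 0.0
```

Request:
inch_along --pt "1 0.4368 -0.7872 0 0 0 0" --pt "1 0.4368 -0.7872 0 0 0 0" --pt "1 0.4368 -0.7872 0 0 0 0" --pt "1 0.4368 -0.7872 0 0 0 0" --pt "1 0.4368 -0.7872 0 0 0 0"

```text
time: 1.35
tool_pos: [0.4104, -0.1592, 0.231]
tool_rot: [-0.0, 0.998, 0.058, 0.0]
contact_force: [0.8, -1.0, -1.1]
gripper_width: 1.002
grasp_force: 0.0
```

Request:
inch_along --pt "1 0.4368 -0.7872 0 0 0 0" --pt "1 0.4368 -0.7872 0 0 0 0" --pt "1 0 0 0 0 0 0"

```text
time: 1.72
tool_pos: [0.4534, -0.0537, 0.2308]
tool_rot: [-0.0, 0.998, 0.062, -0.0]
contact_force: [-0.3, -0.3, -0.5]
gripper_width: 0.998
grasp_force: 0.0
```

```bash
python3 d.py 0.4955 0.0475 0.23 0.117
```

```text
t 1.725 pos [ 0.4534 -0.0537  0.2308] w 0.998 gf 0.0 F [-0.3 -0.3 -0.5]
rotvec [-0.0009  0.0007  0.0062] d now [ 0.0542 -0.0953  0.0009] d in goal [ 0.0536 -0.0956  0.0008]
```

```bash
cat > w.py <<'E'
import sys,json; from h import *; from plant import manip; import cv2
n=sys.argv[1]; c=manip.camera_params("wrist"); f=manip.grab_frame("wrist")
cv2.imwrite(f"pics/{n}.png",f[:,:,::-1]); json.dump({k:np.array(v).tolist() for k,v in c.items()},open(f"pics/{n}.json","w")); print(c["xyz"])
E
python3 w.py w1
```

```text
[ 0.52156    -0.04603033  0.37277635]
```

Request:
inch_along --pt "1 0.288 -0.512 -0.16 0 0 0.006" --pt "1 0.288 -0.512 -0.16 0 0 0" --pt "1 0.288 -0.5056 -0.16 0 0 0" --pt "1 0 0 0 0 0 0" --pt "1 0 0 0 0 0 0"

```text
time: 2.4
tool_pos: [0.4955, 0.0428, 0.2607]
tool_rot: [0.0, 0.999, 0.055, -0.001]
contact_force: [0.0, -0.0, 0.1]
gripper_width: 1.003
grasp_force: 0.0
```

```bash
python3 w.py w2; python3 d.py 0.4955 0.0475 0.23 0.117
python3 - <<'E'
import cv2,numpy as np
cv2.imwrite("pics/w12.png",cv2.resize(np.hstack([cv2.imread("pics/w1.png"),cv2.imread("pics/w2.png")]),None,fx=.714,fy=.714,interpolation=cv2.INTER_AREA))
E
```

```text
[0.56385295 0.0496871  0.40261098]
t 2.45 pos [0.4954 0.0427 0.2606] w 0.998 gf 0.0 F [-0.7 -0.3  0. ]
rotvec [ 0.0003  0.0013 -0.0082] d now [ 0.0007 -0.0048  0.0306] d in goal [ 0.0007 -0.0048  0.0306]
```

View pics/w12.png

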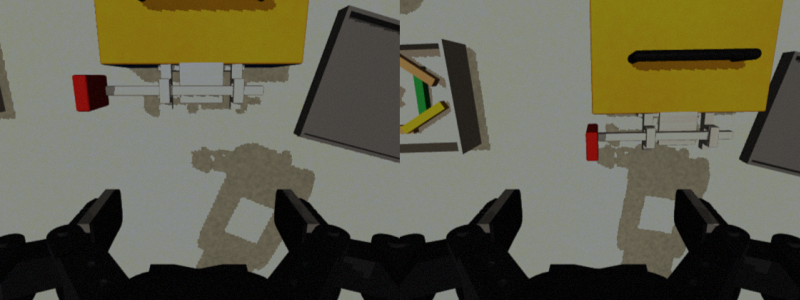

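The tab is at about (90,93) in w1 and (592,142) in w2, with the bar running right through both eyes. I'll pick out the tab's top face by colour.

```bash
python3 - <<'E'
import cv2,numpy as np
a=cv2.imread("pics/w1.png")[95:165,95:160]; b=cv2.imread("pics/w2.png")[165:235,250:315]
cv2.imwrite("pics/tabs.png",cv2.resize(np.hstack([a,b]),None,fx=6,fy=6,interpolation=cv2.INTER_NEAREST))
E
```

```text
(no output)
```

View pics/tabs.png

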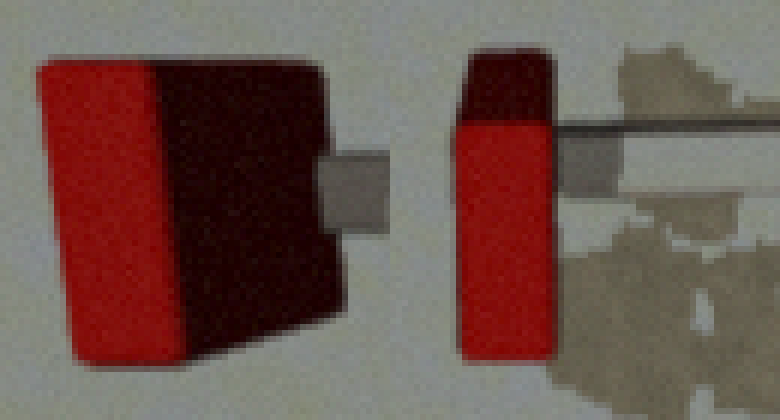

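```bash
python3 - <<'E'
from h import *; import json
c1,c2=[json.load(open(f"pics/w{i}.json")) for i in(1,2)]
for a,b in [((114,212),(116,241)),((38,62),(66,122)),((155,62),(161,122)),((186,362),(166,360)),((76,362),(70,360))]:
    print(tri([(c1,(95+a[0]/6-.5,95+a[1]/6-.5)),(c2,(250+b[0]/6-.5,165+b[1]/6-.5))]))
E
python3 d.py 0.4955 0.0475 0.126 0.117
```

```text
(array([0.49667824, 0.04804374, 0.15683098]), [np.float64(0.0), np.float64(0.0)])
(array([0.51014169, 0.05534602, 0.15660952]), [np.float64(0.1), np.float64(0.1)])
(array([0.51140454, 0.04430307, 0.15637675]), [np.float64(0.0), np.float64(0.0)])
(array([0.48290136, 0.04058685, 0.15765717]), [np.float64(0.1), np.float64(0.1)])
(array([0.48130363, 0.05200177, 0.15648458]), [np.float64(0.1), np.float64(0.1)])
t 2.45 pos [0.4954 0.0427 0.2606] w 0.998 gf 0.0 F [-0.7 -0.3  0. ]
rotvec [ 0.0003  0.0013 -0.0082] d now [ 0.0008 -0.0048  0.1346] d in goal [ 0.0007 -0.0048  0.1346]
```

Request:
inch_along --pt "0.5 0.0272 -0.0816 0 0 0 -0.008" --pt "0.5 0 0 0.72 0 0 0" --pt "0.5 0 0 0.72 0 0 0" --pt "0.5 0 0 0.7136 0 0 0" --pt "0.5 0 0 0 0 0 0"

```text
time: 3.08
tool_pos: [0.4936, 0.0492, 0.1224]
tool_rot: [-0.0, 0.998, 0.059, -0.005]
contact_force: [0.6, 0.2, 0.5]
gripper_width: 0.5
grasp_force: 0.0
```

```bash
python3 d.py 0.4965 0.048 0.126 0.117
```

```text
t 3.075 pos [0.4936 0.0492 0.1224] w 0.5 gf 0.0 F [0.6 0.2 0.5]
rotvec [-0.0015  0.009   0.0011] d now [ 0.0027  0.0015 -0.0036] d in goal [ 0.0027  0.0015 -0.0036]
```

Request:
inch_along --pt "0.1 0 0 0 0 0 0" --pt "0 0 0 0 0 0 0" --pt "0 0 0 0 0 0 0" --pt "0 0 0 0 0 0 0"

```text
time: 3.58
tool_pos: [0.4989, 0.0493, 0.1294]
tool_rot: [0.0, 0.998, 0.059, 0.002]
contact_force: [0.3, 0.8, 6.3]
gripper_width: 0.132
grasp_force: 60.4
```

```bash
python3 d.py 0.4965 0.048 0.126 0.117
```

```text
t 3.575 pos [0.4989 0.0493 0.1294] w 0.132 gf 60.4 F [0.3 0.8 6.3]
rotvec [ 0.0011 -0.0047  0.002 ] d now [-0.0025  0.001   0.0034] d in goal [-0.0025  0.001   0.0034]
```

Request:
inch_along --pt "0 0 0 0 0 0 0" --pt "0 0 0 0 0 0 0" --pt "0 0 0 0 0 0 0"

```text
time: 3.95
tool_pos: [0.4988, 0.0493, 0.1293]
tool_rot: [0.0, 0.998, 0.06, 0.002]
contact_force: [0.4, 0.2, 5.8]
gripper_width: 0.131
grasp_force: 60.4
```

```bash
python3 d.py 0.4965 0.048 0.126 0.117
```

```text
t 3.95 pos [0.4988 0.0493 0.1293] w 0.131 gf 60.4 F [0.4 0.2 5.8]
rotvec [ 0.0011 -0.0045  0.0021] d now [-0.0025  0.001   0.0033] d in goal [-0.0025  0.0011  0.0033]
```

To row units: -0.002 m is -0.032, -0.02 m is -0.32.

Request:
inch_along --pt "0 0 0 -0.032 0 0 0" --pt "0 0 -0.16 0 0 0 0" --pt "0 0 -0.32 0 0 0 0" --pt "0 0 0 0 0 0 0"

```text
time: 4.45
tool_pos: [0.4935, 0.0808, 0.1294]
tool_rot: [-0.001, 0.998, 0.06, 0.0]
contact_force: [-1.4, 3.4, 4.8]
gripper_width: 0.129
grasp_force: 60.2
```

```bash
python3 d.py 0.4965 0.048 0.126 0.117
```

```text
t 4.45 pos [0.4935 0.0808 0.1294] w 0.129 gf 60.2 F [-1.4  3.4  4.8]
rotvec [-0.0016 -0.0007  0.0035] d now [-0.001   0.0329  0.0033] d in goal [-0.0009  0.0329  0.0034]
```

To row units: -0.025 m is -0.4, -0.02 m is -0.32.

Request:
inch_along --pt "0 0 -0.32 -0.016 0 0 0" --pt "0 0 -0.4 -0.016 0 0 0" --pt "0 0 -0.4 0 0 0 0" --pt "0 0 0 0 0 0 0"

```text
time: 4.95
tool_pos: [0.4841, 0.1495, 0.1296]
tool_rot: [-0.0, 0.998, 0.06, -0.001]
contact_force: [-0.6, 0.9, -1.0]
gripper_width: 0.131
grasp_force: 59.4
```

Request:
inch_along --pt "0 0 -0.4 0 0 0 0" --pt "0 0 -0.4 0 0 0 0" --pt "0 0 0 0 0 0 0" --pt "0 0 0 0 0 0 0"

```text
time: 5.45
tool_pos: [0.4791, 0.1974, 0.1302]
tool_rot: [0.0, 0.998, 0.059, -0.001]
contact_force: [-0.3, 0.7, -0.4]
gripper_width: 0.13
grasp_force: 59.4
```

```bash
python3 d.py 0.4965 0.048 0.126 0.117; python3 - <<'E'
from plant import manip; import cv2,numpy as np
a=manip.grab_frame("top")[150:300,160:340,::-1]; b=manip.grab_frame("side")[140:290,240:420,::-1]
cv2.imwrite("pics/p1.png",cv2.resize(np.hstack([a,b]),None,fx=2.2,fy=2.2,interpolation=cv2.INTER_CUBIC))
E
```

```text
t 5.45 pos [0.4791 0.1974 0.1302] w 0.13 gf 59.4 F [-0.3  0.7 -0.4]
rotvec [0.0006 0.0011 0.0013] d now [-0.0003  0.1504  0.0043] d in goal [-1.000e-04  1.504e-01  4.200e-03]
```

View pics/p1.png

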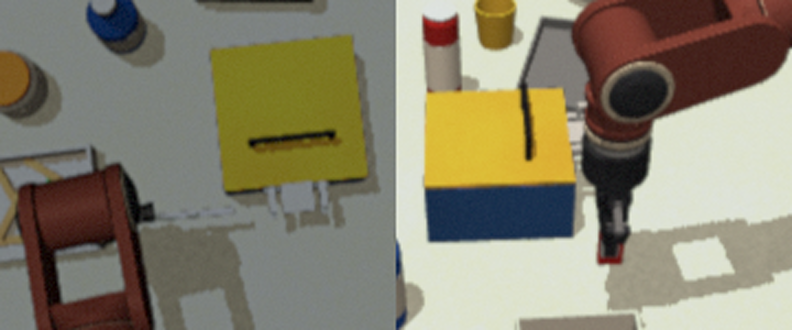

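The pin's tail (about (237,212)) is well clear of the eye (270), and the lid is shut. Next I lift it and carry it over to the tray.

Request:
inch_along --pt "0 0 -0.08 -0.64 0 0 0" --pt "0 0 0 -0.64 0 0 0" --pt "0 0 0 0 0 0 0.123" --pt "0 0 0 0 0 0 0.123" --pt "0 0 0 0 0 0 0"

```text
time: 6.18
tool_pos: [0.4788, 0.2026, 0.2107]
tool_rot: [0.0, 0.998, -0.063, 0.0]
contact_force: [-0.2, 0.8, -1.3]
gripper_width: 0.13
grasp_force: 59.3
```

Request:
inch_along --pt "0 0.1824 0.6928 0 0 0 0" --pt "0 0.1824 0.6928 0 0 0 0" --pt "0 0.1824 0.6928 0 0 0 0" --pt "0 0.1824 0.6928 0 0 0 0" --pt "0 0.1824 0.6928 0 0 0 0"

```text
time: 6.8
tool_pos: [0.5076, -0.0205, 0.2106]
tool_rot: [0.0, 0.998, -0.063, -0.0]
contact_force: [-0.2, 0.1, -1.5]
gripper_width: 0.126
grasp_force: 59.4
```

Request:
inch_along --pt "0 0.1824 0.6928 0 0 0 0" --pt "0 0.1824 0.6928 0 0 0 0" --pt "0 0.1824 0.6928 0 0 0 0" --pt "0 0.1824 0.6928 0 0 0 0" --pt "0 0 0 0 0 0 0"

```text
time: 7.42
tool_pos: [0.5306, -0.1991, 0.2103]
tool_rot: [0.0, 0.998, -0.065, -0.0]
contact_force: [0.3, 0.7, -0.7]
gripper_width: 0.131
grasp_force: 59.5
```

```bash
python3 d.py 0.5365 -0.247 0.027 -0.129
```

```text
t 7.425 pos [ 0.5306 -0.1991  0.2103] w 0.131 gf 59.5 F [ 0.3  0.7 -0.7]
rotvec [ 0.0002  0.0008 -0.0006] d now [0.0122 0.0467 0.1833] d in goal [0.012  0.0467 0.1833]
```

To row units: 0.0467 m is 0.7472, 0.045 m is 0.72.

Request:
inch_along --pt "0 0.192 0.7472 0 0 0 0" --pt "0 0 0 0.72 0 0 0" --pt "0 0 0 0.72 0 0 0" --pt "0 0 0 0.72 0 0 0" --pt "0 0 0 0 0 0 0"

```text
time: 8.05
tool_pos: [0.5335, -0.2414, 0.0709]
tool_rot: [-0.003, 0.998, -0.063, -0.005]
contact_force: [-1.1, -0.1, -1.5]
gripper_width: 0.13
grasp_force: 59.5
```

Request:
inch_along --pt "0 0 0 0.48 0 0 0" --pt "0 0 0 0 0 0 0" --pt "0 0 0 0.16 0 0 0" --pt "0 0 0 0.064 0 0 0" --pt "0 0 0 0 0 0 0"

```text
time: 8.68
tool_pos: [0.5371, -0.2442, 0.032]
tool_rot: [0.0, 0.998, -0.064, 0.0]
contact_force: [-0.2, -0.0, -0.7]
gripper_width: 0.131
grasp_force: 59.5
```

```bash
python3 d.py 0.5365 -0.247 0.0265 -0.129
```

```text
t 8.675 pos [ 0.5371 -0.2442  0.032 ] w 0.131 gf 59.5 F [-0.2 -0.  -0.7]
rotvec [ 0.0001 -0.0002  0.0018] d now [-0.0002  0.0029  0.0055] d in goal [-0.0002  0.0029  0.0055]
```

To row units: 0.003 m is 0.048, 0.002 m is 0.032.

Request:
inch_along --pt "0 0 0.048 0.032 0 0 0" --pt "0 0 0 0.032 0 0 0" --pt "0 0 0 0 0 0 0"

```text
time: 9.05
tool_pos: [0.5365, -0.2471, 0.0275]
tool_rot: [-0.0, 0.998, -0.064, -0.0]
contact_force: [-0.6, 1.2, -1.1]
gripper_width: 0.129
grasp_force: 59.5
```

Request:
inch_along --pt "0 0 0 0.024 0 0 0" --pt "0 0 0 0 0 0 0"

```text
time: 9.3
tool_pos: [0.5365, -0.247, 0.026]
tool_rot: [-0.0, 0.998, -0.064, -0.0]
contact_force: [0.8, 0.9, -1.1]
gripper_width: 0.132
grasp_force: 59.5
```

```bash
python3 d.py 0.5365 -0.247 0.0265 -0.129
```

```text
t 9.3 pos [ 0.5365 -0.247   0.026 ] w 0.132 gf 59.5 F [ 0.8  0.9 -1.1]
rotvec [-0.0001  0.0003  0.0019] d now [-0.      0.     -0.0005] d in goal [-0.      0.     -0.0005]
```

Request:
inch_along --pt "0 0 0 0.016 0 0 0" --pt "0 0 0 0 0 0 0" --only "pos|force"

```text
tool_pos: [0.5368, -0.2471, 0.0258]
contact_force: [-1.0, 1.8, 3.2]
grasp_force: 60.0
```

Request:
inch_along --pt "0 0 0 0.016 0 0 0" --pt "0 0 0 0 0 0 0" --only "pos|force"

```text
tool_pos: [0.5368, -0.2471, 0.0258]
contact_force: [-4.6, 3.6, 9.0]
grasp_force: 61.1
```

```bash
python3 d.py 0.5365 -0.247 0.0265 -0.129
```

```text
t 9.8 pos [ 0.5368 -0.2471  0.0258] w 0.13 gf 61.1 F [-4.6  3.6  9. ]
rotvec [-0.0001  0.0004  0.0019] d now [-0.0003 -0.0001 -0.0007] d in goal [-0.0003 -0.0001 -0.0007]
```

Request:
inch_along --pt "0 0 0 -0.016 0 0 0" --pt "0.35 0 0 0 0 0 0" --pt "0.35 0 0 0 0 0 0" --pt "0.35 0 0 -0.48 0 0 0" --pt "0.35 0 0 -0.8 0 0 0"

```text
time: 10.42
tool_pos: [0.5348, -0.2461, 0.1032]
tool_rot: [-0.001, 0.998, -0.064, -0.003]
contact_force: [0.4, -0.4, -0.5]
gripper_width: 0.351
grasp_force: 0.0
```

Request:
inch_along --pt "0.35 0 0 -0.96 0 0 0" --pt "0.35 0 0 -0.96 0 0 0" --pt "0.35 -0.32 0 0 0 0 0" --pt "0.5 -0.32 0 0 0 0 0" --pt "0.5 0 0 0 0 0 0"

```text
time: 11.05
tool_pos: [0.4963, -0.242, 0.2251]
tool_rot: [0.0, 0.998, -0.064, 0.0]
contact_force: [0.1, 0.3, 0.3]
gripper_width: 0.498
grasp_force: 0.0
```

```bash
python3 d.py 0.5926 -0.0395 0.22 0.117; python3 - <<'E'
from plant import manip; import cv2,numpy as np
a=manip.grab_frame("top")[180:290,320:440,::-1]; b=manip.grab_frame("side")[130:240,240:360,::-1]
cv2.imwrite("pics/p2.png",cv2.resize(np.hstack([a,b]),None,fx=3.3,fy=3.3,interpolation=cv2.INTER_CUBIC))
E
python3 w.py w3
```

```text
t 11.05 pos [ 0.4963 -0.242   0.2251] w 0.498 gf 0.0 F [0.1 0.3 0.3]
rotvec [ 2.000e-04 -2.000e-04 -2.448e-01] d now [ 0.0697 -0.2131  0.0051] d in goal [ 0.1192 -0.1898  0.0051]
[ 0.5651467  -0.25138064  0.3669981 ]
```

View pics/p2.png

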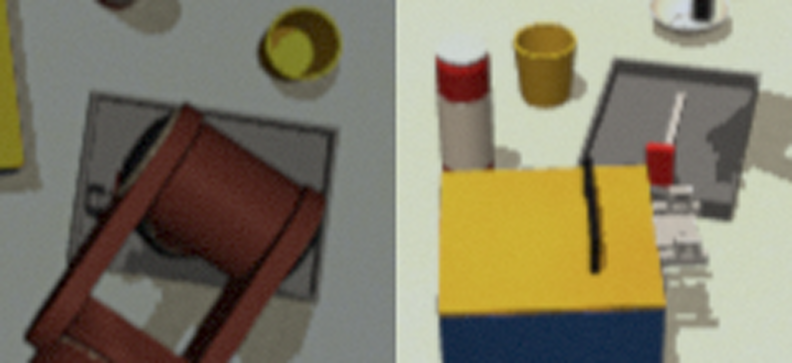

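The side view shows the pin lying inside the tray, with the tab at (660,165), the tail at (683,95), and nothing over the walls. Next is the handle, starting with the J6 range.

```bash
python3 -c "
from plant import manip;print(manip.state()['joint_pos'].round(3))"; python3 d.py 0.5926 -0.0395 0.225 -1.4538
```

```text
[-0.588 -0.115  1.788  0.     1.469  1.11 ]
t 11.2 pos [ 0.4973 -0.2421  0.2249] w 0.503 gf 0.0 F [-0.2 -0.3  0.8]
rotvec [-1.0000e-04  1.0000e-04  1.3266e+00] d now [ 0.0688 -0.213  -0.    ] d in goal [-1.900e-01 -1.183e-01 -1.000e-04]
```

To row units: -0.0426 m is -0.6816, 0.0138 m is 0.2208.

Request:
inch_along --pt "0.5 0.2208 -0.6816 0 0 0 0" --pt "0.5 0.2208 -0.6816 0 0 0 0" --pt "0.5 0.2208 -0.6816 0 0 0 0" --pt "0.5 0.2208 -0.6816 0 0 0 0" --pt "0.5 0.2208 -0.6816 0 0 0 0"

```text
time: 11.82
tool_pos: [0.5935, -0.0379, 0.2248]
tool_rot: [-0.0, 0.998, -0.063, -0.0]
contact_force: [-0.1, 1.0, -0.6]
gripper_width: 0.5
grasp_force: 0.0
```

Request:
inch_along --pt "0.5 0 0 0 0 0 -0.182" --pt "0.5 0 0 0 0 0 -0.182" --pt "0.5 0 0 0 0 0 -0.182" --pt "0.5 0 0 0 0 0 -0.182" --pt "0.5 0 0 0 0 0 -0.182"

```text
time: 12.45
tool_pos: [0.593, -0.0393, 0.2247]
tool_rot: [-0.0, 0.923, 0.384, -0.0]
contact_force: [0.1, -0.5, 0.2]
gripper_width: 0.501
grasp_force: 0.0
```

Request:
inch_along --pt "0.5 0 0 0 0 0 -0.182" --pt "0.5 0 0 0 0 0 -0.182" --pt "0.5 0 0 0 0 0 -0.182" --pt "0.5 0 0 0 0 0 -0.182" --pt "0.5 0 0 0 0 0 -0.18"

```text
time: 13.08
tool_pos: [0.593, -0.0393, 0.2247]
tool_rot: [-0.0, 0.661, 0.75, -0.0]
contact_force: [-0.0, 0.6, -0.0]
gripper_width: 0.502
grasp_force: 0.0
```

```bash
python3 d.py 0.5926 -0.0395 0.225 1.688; python3 w.py w4; python3 - <<'E'
from h import *; import json,cv2
c=json.load(open("pics/w4.json")); c2=json.load(open("pics/w2.json"))
u=np.array([-.1167,.9932,0]);h=np.array([.5926,-.0395,.148])
L=[]
for n,cc in(("w4",c),("w2",c2)):
    f=cv2.imread(f"pics/{n}.png"); p=proj(cc,[h+.055*u,h-.055*u,h]); print(n,p.round(1).tolist())
    for q in p: cv2.circle(f,tuple(int(round(v)) for v in q),2,(0,255,0),-1)
    L.append(f)
cv2.imwrite("pics/w42.png",cv2.resize(np.hstack(L),None,fx=.714,fy=.714,interpolation=cv2.INTER_AREA))
E
```

```text
t 13.075 pos [ 0.593  -0.0393  0.2247] w 0.502 gf 0.0 F [-0.   0.6 -0. ]
rotvec [-0.0004 -0.0002  0.009 ] d now [-0.0002 -0.0004 -0.0003] d in goal [-0.0002 -0.0004 -0.0003]
[0.58452589 0.02800239 0.36672437]
w4 [[277.8, 129.6], [276.3, 295.2], [277.0, 217.8]]
w2 [[331.9, 77.8], [496.6, 76.4], [414.2, 77.1]]
```

View pics/w42.png

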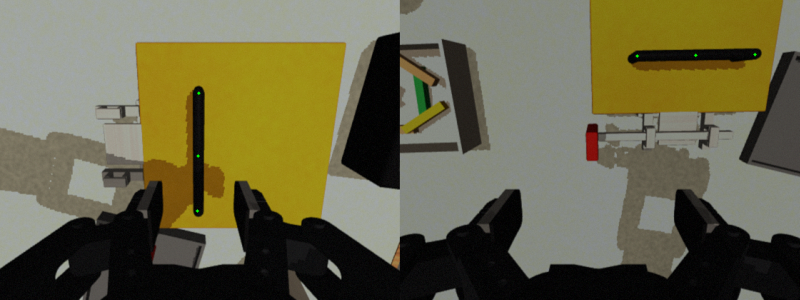

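The predicted handle ends land on the bar in both wrist views, (198,92)-(198,211) and (637,56)-(755,54). That confirms its position and height, so I'll descend and grip.

Request:
inch_along --pt "0.5 0 0 0.64 0 0 0.009" --pt "0.5 0 0 0.64 0 0 0" --pt "0.5 0 0 0.208 0 0 0" --pt "0.5 0 0 0 0 0 0"

```text
time: 13.62
tool_pos: [0.5922, -0.0393, 0.1315]
tool_rot: [-0.001, 0.667, 0.745, -0.0]
contact_force: [-0.6, 0.5, 0.4]
gripper_width: 0.501
grasp_force: 0.0
```

Request:
inch_along --pt "0 0 0 0 0 0 0" --pt "0 0 0 0 0 0 0" --pt "0 0 0 0 0 0 0" --pt "0 0 0 0 0 0 0"

```text
time: 14.12
tool_pos: [0.5932, -0.0398, 0.1346]
tool_rot: [0.001, 0.667, 0.745, 0.0]
contact_force: [-3.0, -0.2, 5.5]
gripper_width: 0.088
grasp_force: 58.7
```

```bash
python3 d.py 0.5926 -0.0395 0.131 1.688
```

```text
t 14.125 pos [ 0.5932 -0.0398  0.1346] w 0.088 gf 58.7 F [-3.  -0.2  5.5]
rotvec [ 0.0022  0.0011 -0.0059] d now [ 0.0003 -0.0006  0.0036] d in goal [ 0.0003 -0.0006  0.0036]
```

To row units: -0.012 m is -0.192, -0.0116 m is -0.1856.

Request:
inch_along --pt "0 0 0.0752 -0.192 0 0 0" --pt "0 0 0.0912 -0.1856 0 0 0" --pt "0 0 0.1072 -0.176 0 0 0" --pt "0 0 0.1232 -0.1664 0 0 0" --pt "0 0 0 0 0 0 0"

```text
time: 14.75
tool_pos: [0.6164, -0.0368, 0.1792]
tool_rot: [-0.001, 0.667, 0.745, -0.001]
contact_force: [-9.2, -2.2, 2.5]
gripper_width: 0.088
grasp_force: 58.9
```

Request:
inch_along --pt "0 0 0.136 -0.1552 0 0 0" --pt "0 0 0.1504 -0.1424 0 0 0" --pt "0 0 0.1616 -0.128 0 0 0" --pt "0 0 0.1712 -0.1136 0 0 0" --pt "0 0 0 0 0 0 0"

```text
time: 15.38
tool_pos: [0.6559, -0.0319, 0.216]
tool_rot: [-0.0, 0.667, 0.745, 0.0]
contact_force: [-10.5, 0.8, 9.9]
gripper_width: 0.086
grasp_force: 60.2
```

```bash
python3 d.py 0.6564 -0.0324 0.2134 1.688
```

```text
t 15.375 pos [ 0.6559 -0.0319  0.216 ] w 0.086 gf 60.2 F [-10.5   0.8   9.9]
rotvec [ 0.0002 -0.0006 -0.0056] d now [-0.0006  0.0004  0.0026] d in goal [-0.0006  0.0004  0.0026]
```

Request:
inch_along --pt "0 0 -0.016 -0.016 0 0 0" --pt "0 0 0 0 0 0 0" --pt "0 0 0 0 0 0 0"

```text
time: 15.75
tool_pos: [0.6543, -0.032, 0.2151]
tool_rot: [-0.001, 0.667, 0.745, -0.0]
contact_force: [-8.1, 0.5, 5.5]
gripper_width: 0.088
grasp_force: 59.6
```

```bash
cat > ov.py <<'E'
from h import *; from plant import manip; import cv2
c=manip.camera_params("side"); f=manip.grab_frame("side"); f=np.ascontiguousarray(f[60:260,220:420,::-1]); f=cv2.resize(f,None,fx=3,fy=3,interpolation=cv2.INTER_CUBIC)
def lid(a):
    P=[]
    for r,y,n in((0,.1,.008),(-.2,.1,.008),(-.2,-.1,.008),(0,-.1,.008),(-.14,.055,.048),(-.14,-.055,.048)):
        bx=.1+r*np.cos(a)+n*np.sin(a); bz=.1-r*np.sin(a)+n*np.cos(a)
        P.append([.6323+bx*np.cos(.117)-y*np.sin(.117),-.0348+bx*np.sin(.117)+y*np.cos(.117),bz])
    return np.array(P)
for a,col in((36,(255,0,0)),(40,(0,255,0)),(44,(0,0,255))):
    q=((proj(c,lid(np.radians(a)))-[220,60]+.5)*3).astype(int)
    cv2.polylines(f,[q[:4]],True,col,1); cv2.line(f,tuple(map(int,q[4])),tuple(map(int,q[5])),col,1)
cv2.imwrite("pics/ov.png",f)
E
python3 ov.py
```

```text
(no output)
```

View pics/ov.png

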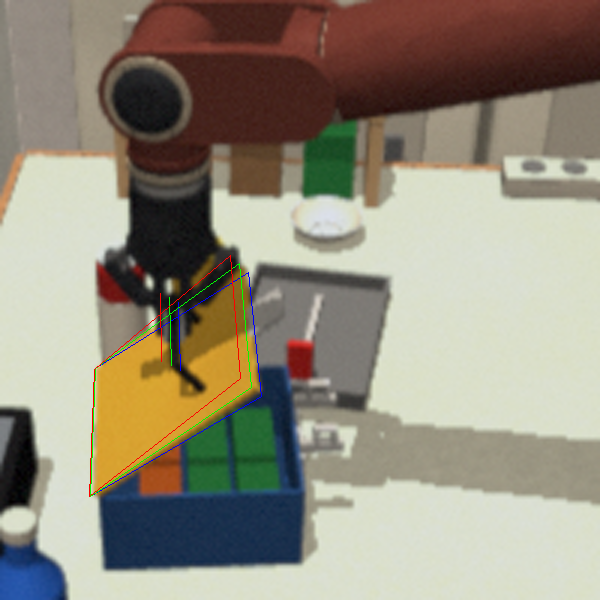

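Lid is open with the handle still held, and the pin is still in the tray (tab (300,358)). The lid's edge lies between the 40° (green) and 44° outlines, but the thickness blurs this. I'll fit the angle numerically from its silhouette.

```bash
cat > ang.py <<'E'
from h import *; from plant import manip; import cv2
from scipy.optimize import minimize_scalar
from scipy.spatial import ConvexHull
c=manip.camera_params("side"); f=manip.grab_frame("side")
hsv=cv2.cvtColor(f,cv2.COLOR_RGB2HSV); m=cv2.inRange(hsv,(18,120,60),(32,255,255))
def box(a):
    P=[]
    for r in(0,-.2):
        for y in(.1,-.1):
            for n in(0,.008):
                bx=.1+r*np.cos(a)+n*np.sin(a); bz=.1-r*np.sin(a)+n*np.cos(a)
                P.append([.6323+bx*np.cos(.117)-y*np.sin(.117),-.0348+bx*np.sin(.117)+y*np.cos(.117),bz])
    return np.array(P)
S=8; ROI=(slice(160,205),slice(283,312)) # front edge + near front corner
y0,x0=160,283
M=cv2.resize(m[ROI],None,fx=S,fy=S,interpolation=cv2.INTER_LINEAR)>127
def cost(deg):
    q=(proj(c,box(np.radians(deg)))-[x0-.5,y0-.5])*S
    h=cv2.convexHull(q.astype(np.float32)).round().astype(np.int32)
    k=np.zeros(M.shape,np.uint8); cv2.fillConvexPoly(k,h,1); return (k.astype(bool)!=M).mean()
g=np.arange(30,52,.5); v=[cost(a) for a in g]; i=np.argsort(v)[:5]; print([(g[j],round(v[j],4)) for j in i], "at 40",round(cost(40),4))
s=manip.state(); print(s["tool_pos"],s["contact_force"].round(1),s["time"])
E
python3 ang.py
```

```text
[(np.float64(40.0), np.float64(0.0542)), (np.float64(39.5), np.float64(0.0565)), (np.float64(40.5), np.float64(0.0623)), (np.float64(39.0), np.float64(0.0635)), (np.float64(38.5), np.float64(0.073))] at 40 0.0542
[ 0.6543342  -0.03204307  0.21509268] [-8.   0.7  6.1] 15.85
```

The silhouette gives 40.0° and the kinematics 39.7°. I'll check that it holds steady, then hand it in.

Request:
inch_along --pt "0 0 0 0 0 0 0" --pt "0 0 0 0 0 0 0" --pt "0 0 0 0 0 0 0" --pt "0 0 0 0 0 0 0" --pt "0 0 0 0 0 0 0"

```text
time: 16.48
tool_pos: [0.6543, -0.0321, 0.2151]
tool_rot: [-0.0, 0.667, 0.745, 0.0]
contact_force: [-8.6, -0.7, 5.4]
gripper_width: 0.091
grasp_force: 59.6
```

```bash
python3 ang.py; python3 -c "
from plant import manip;print(manip.job_done())"
```

```text
[(np.float64(40.0), np.float64(0.0542)), (np.float64(39.5), np.float64(0.0565)), (np.float64(40.5), np.float64(0.0623)), (np.float64(39.0), np.float64(0.0635)), (np.float64(38.5), np.float64(0.073))] at 40 0.0542
[ 0.65433155 -0.03205505  0.21506149] [-8.6  0.4  6.2] 16.525
the job is handed in; nothing more can be done
None
```

I drew the pin with the lid still shut and laid it wholly inside the tray, released; the gripper is holding the lid steady at about 40° (40.0° from the image, 39.7° from the arm's position), and I handed the job in at 16.5 s without a verdict shown.

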